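# Change the solder reel kept behind the spray cans

### The arm

A 6-joint arm with a two-finger parallel gripper is mounted at the origin on the work surface. World frame = base frame: x ahead of the robot, y to its left, z up, the work surface at z = 0. Lengths are in m, angles in rad, forces in N, time in s.
With the tool pointing down it reaches from about 0.325 to 0.85 m from the base axis. Payload 4.4 kg.
Tool frame: the origin (TCP) lies midway between the tips of the shut fingers; the grasp point (between the pads) lies manip.grip_depth behind it (manip.grip_depth is the distance from the TCP to the grasp point, in m); z points along the fingers, y is the line along which they close (so a half turn about z gives the same grasp; the last joint's range is limited). The gripper opens to 94 mm and grips with 3 to 60 N. Pads are 16 mm wide; open, the fingers measure 119 mm over their backs; the gripper's body (75 mm by 177 mm) begins 78 mm behind the grasp point.
Start: joints at [-1.389, 0.207, 1.542, -0, 1.393, -0.15], TCP at [0.188, -0.543, 0.205] pointing down, gripper open.
Joint ranges: [-2.73, 2.73], [-0.86, 2.22], [0.23, 2.46], [-1.11, 4.25], [0.08, 2.63], [-2.82, 2.82]. Speed limits (rad/s): [2.79, 2.79, 3.14, 3.14, 3.14, 3.14].

### API

Orientations are given as a unit quaternion [x, y, z, w].
In Python, from plant import manip, read_camera, ticket gives the robot as it stands. The module is installed in compiled form; this text tells all that it offers.
- The arm moves only by the shell command python3 -m creep 'ROWS' [OPENING] [FORCE]. ROWS is text: rows parted by semicolons, each of 4 numbers parted by spaces: the shift along the tool's x, y, z in units of 30 mm (1.0 is 30 mm), then the turn about the tool's z in units of 0.15 rad (1.0 is 0.15 rad). In form: tx ty tz twist; .... A call has 1 to 10 rows; each row shifts and turns the commanded pose from where the row before left it, along the tool's axes as they then stand; what a row does not reach is not made up. A row lasts 1/8 s, in which the tool goes at most 62.5 mm and 10.7 degrees, less where a joint would pass 70% of its speed; a pose out of reach is approached as far as the arm can. A call with a number of a shift or a turn outside -1 to 1 is refused whole. A call with a gripper value outside its range is refused whole. OPENING is the opening, from 0 (shut) to 1 (fully open), set as the call begins (- or left out, the last holds). The fingers move at their own pace and stop on an object; FORCE is the grip in N (left out, the last holds). Time passes only in rows, so rows that do not move let the fingers close. It gives the time, the measured TCP pose, the force, the opening and the grip force at its end, in the units of the state.
- manip.sense(): the state, without advancing time (a new reading comes with each control period).
- read_camera(name): name is "scene" or "top"; returns a dict with "img" (420x560x3 uint8, blue, green, red), "camera_matrix" (3x3 intrinsics, pixels), "extrinsics" (4x4, takes a point from camera to world coordinates). Camera axes: x right, y up, looking along -z (the intrinsics and any distortion apply to the point x, -y, -z); pixel columns grow to the right and rows downward; lengths in m; the calibration is good to about 2 mm. A picture is of the moment at which its call begins. There is no depth.
- ticket.close_job(): hands the job in; it is judged then, once.
The state is a dict: "t": time; "qpos": joint angles; "dq": joint speeds; "effort": joint torques, N m; "tcp_pos": TCP position; "tcp_rot": TCP orientation; "contact_force": force on the tool from outside, world axes, zero at the start; "wrist_torque": the same for the moment, N m; "gripper_width": finger opening in m; "grip_force": force on a finger pad.
Only numpy, scipy, OpenCV 4.12 (cv2) and the standard library are available. Lean on these libraries where they do the work, as an engineer would, in place of code of your own. Each camera call takes 0.05 s, during which the arm holds its last target. There are 200 camera calls.

### The job

Change the solder reel: throw the empty white reel from the black dish into the orange waste bin, and set the full yellow reel, which is stored behind the two spray cans, flat in the dish in its place. Before you take the yellow reel, stand both cans in the aluminium side tray and leave them there until the yellow reel is in the dish; then put each can back upright, centred on the marker of its own colour. Never tip a can over, and leave the small brown flux bottle where it is.

Things in the scene. Friction and masses are not known exactly. Their poses are not given: they have to be found in the camera images.
- can_red: aerosol spray can, loose, standing upright, about 0.2 kg: red body of 50 mm diameter up to 114 mm, then a cap in the same red, 44 mm wide, up to the overall height of 140 mm. Origin: centre of its underside; z along its axis, upwards. Take it round the body just under the cap.
- can_blue: aerosol spray can, loose, standing upright, about 0.2 kg: blue body of 50 mm diameter up to 114 mm, then a cap in the same blue, 44 mm wide, up to the overall height of 140 mm. Origin: centre of its underside; z along its axis, upwards. Take it round the body just under the cap.
- reel_full: full solder reel, loose, standing on the caddy plate 57 mm behind the row of cans: yellow flanges of 55 mm diameter, 4 mm thick, and silvery wound solder of 50 mm diameter between them; 45 mm high, about 0.25 kg. Origin: centre of its underside; z upwards along its axis. While the taller cans stand, the gripper's body has no room above it.
- reel_empty: empty solder reel, loose, standing in the black dish at the start: white flanges of 55 mm diameter, 4 mm thick, bare grey hub of 24 mm between them; 45 mm high, 0.04 kg. Origin: centre of its underside; z upwards along its axis.
- spot_red: flat red disc, 72 mm diameter, 1.5 mm thick, fixed on the grey caddy: home of the red can, which stands on it at the start, its rim showing. Origin: centre of its underside, 6 mm above the bench. The markers lie 80 mm apart, either one on the left; y runs along their row, x to the caddy's back. Caddy: 165 x 190 mm plate, 6 mm thick, fixed, back rim 24 mm high, end rims 16 mm.
- spot_blue: flat blue disc, 72 mm diameter, 1.5 mm thick, fixed on the grey caddy: home of the blue can, which stands on it at the start, its rim showing. Origin: centre of its underside, 6 mm above the bench. The markers lie 80 mm apart, either one on the left; y runs along their row, x to the caddy's back. Caddy: 165 x 190 mm plate, 6 mm thick, fixed, back rim 24 mm high, end rims 16 mm.
- side_tray: shallow aluminium tray fixed on the bench, 120 x 200 mm outside (x by y), walls 4 mm thick and 14 mm high, inner floor 4 mm above the bench; room for both cans side by side along its y. Origin: centre of its underside; x across, y along its length.
- reel_dish: round black dish fixed on the bench, 84 mm outside diameter, 76 mm inside, rim 9 mm high, inner floor 5 mm above the bench; holds one reel flat. Origin: centre of its underside; z up.
- waste_bin: orange open bin fixed on the bench, 130 x 130 mm outside, 80 mm high, walls 4 mm, floor 4 mm. Origin: centre of its underside; x and y along its sides.
- flux_bottle: bystander: small brown glass bottle with a black cap, 36 mm diameter, 90 mm high, loose, standing on the bench beside the caddy; not to be moved. Origin: centre of its underside.

How it is judged:
On the way, in this order (a step that is already met when the one before it is completed fails the run):
1. both cans stand upright and released in the side tray, the full yellow reel not yet taken (x of can_red in the frame of side_tray between -0.056 and 0.056 m and y of can_red in the frame of side_tray between -0.096 and 0.096 m and height (world z) of each of can_red, can_blue below 0.012 m and angle between each of can_red, can_blue's own z axis and vertical below 0.1 rad and linear speed of each of can_red, can_blue below 0.03 m/s and contact force between each of can_red, can_blue and the fingers below 0.2 N and x of can_blue in the frame of side_tray between -0.056 and 0.056 m and y of can_blue in the frame of side_tray between -0.096 and 0.096 m and distance of reel_full from where it was at the start of the episode below 0.03 m), for 0.2 s.
2. the full yellow reel lies flat and released in the dish, both cans still standing in the side tray (horizontal distance between reel_full and reel_dish below 0.014 m and z of reel_full in the frame of reel_dish below 0.01 m and angle between each of reel_full, can_red, can_blue's own z axis and vertical below 0.1 rad and contact force between each of reel_full, can_red, can_blue and the fingers below 0.2 N and x of can_red in the frame of side_tray between -0.056 and 0.056 m and y of can_red in the frame of side_tray between -0.096 and 0.096 m and height (world z) of each of can_red, can_blue below 0.012 m and linear speed of each of can_red, can_blue below 0.03 m/s and x of can_blue in the frame of side_tray between -0.056 and 0.056 m and y of can_blue in the frame of side_tray between -0.096 and 0.096 m), for 0.2 s.
At the end, for the whole second after the job is handed in: each can stands upright (within 0.08 rad) on the marker of its own colour, centred to 12 mm; the full yellow reel lies flat in the dish (within 14 mm of its centre); the empty white reel is inside the waste bin; all at rest and released (horizontal distance between can_red and spot_red below 0.012 m and z of can_red in the frame of spot_red between -0.002 and 0.006 m and angle between each of can_red, can_blue's own z axis and vertical below 0.08 rad and linear speed of each of can_red, can_blue, reel_full, reel_empty below 0.02 m/s and angular speed of each of can_red, can_blue, reel_full, reel_empty below 0.3 rad/s and horizontal distance between can_blue and spot_blue below 0.012 m and z of can_blue in the frame of spot_blue between -0.002 and 0.006 m and horizontal distance between reel_full and reel_dish below 0.014 m and z of reel_full in the frame of reel_dish below 0.01 m and angle between reel_full's own z axis and vertical below 0.1 rad and x of reel_empty in the frame of waste_bin between -0.062 and 0.062 m and y of reel_empty in the frame of waste_bin between -0.062 and 0.062 m and z of reel_empty in the frame of waste_bin below 0.065 m); the robot touches nothing.
It fails at once if the flux bottle is moved more than 20 mm or tipped (distance of flux_bottle from where it was at the start of the episode above 0.02 m or angle between flux_bottle's own z axis and vertical above 0.3 rad).
It fails at once if a can is tipped over (angle between any of can_red, can_blue's own z axis and vertical above 0.6 rad).
It also fails if it takes over 144 s, if anything falls off the work surface, if the arm or the gripper's body presses on something with over 40 N, if the wrist force passes 120 N, or if a joint passes its speed limit or range.

## Working session

There is one attempt and no reset: what is moved stays moved. The work goes in short steps, Python scripts to look and compute and a shell command to move; the robot and the scene stay as the last step left them, time stands still between calls to the robot, and variables do not carry over. Pictures are saved under pics/ and viewed, at most 14 in all, crops included, and the job is handed in when it is done.

```bash
mkdir -p pics; python3 - <<'E'
from plant import manip, read_camera
import cv2,pickle
d={}
for n in("scene","top"):
    c=read_camera(n);d[n]=c;cv2.imwrite(f"pics/{n}0.png",c["img"]);print(n,c["camera_matrix"],c["extrinsics"],[k for k in c])
pickle.dump(d,open("c0.pkl","wb"))
print(manip.sense(),manip.grip_depth)
E
```

```text
scene [[385.79760788   0.         274.94522009]
 [  0.         385.79760788 206.50304129]
 [  0.           0.           1.        ]] [[-0.48837447 -0.75137484  0.44376371  0.90913629]
 [ 0.87252146 -0.41228416  0.26216039  0.19216866]
 [-0.01402397  0.5152258   0.85693973  0.68801046]
 [ 0.          0.          0.          1.        ]] ['img', 'camera_matrix', 'extrinsics']
top [[475.99232806   0.         274.70007537]
 [  0.         475.99232806 214.93717394]
 [  0.           0.           1.        ]] [[-0.02654337  0.98139772 -0.19014197  0.36211507]
 [-0.99961903 -0.02749761 -0.00238155  0.01358376]
 [-0.0075657   0.19000632  0.98175372  1.20679641]
 [ 0.          0.          0.          1.        ]] ['img', 'camera_matrix', 'extrinsics']
{'t': 0.1, 'qpos': array([-1.38849240e+00,  2.07354761e-01,  1.54278257e+00, -4.59406869e-06,
        1.39348916e+00, -1.50470817e-01]), 'dq': array([-2.21704250e-03,  6.69255535e-05, -3.49641074e-03, -8.91054517e-05,
        1.52251461e-03,  1.00675056e-03]), 'effort': array([ 6.14821005e-06, -3.71865284e+01, -2.82292360e+01,  7.00805057e-02,
        3.11589043e-02, -5.27319014e-05]), 'tcp_pos': array([ 0.1877058 , -0.54274173,  0.2044091 ]), 'tcp_rot': array([ 9.86188949e-01,  1.65621020e-01, -1.84454648e-05, -1.01675278e-03]), 'contact_force': array([-0.21028938, -0.22897774, -0.18734803]), 'wrist_torque': array([ 0.04536494, -0.08060874, -0.07219651]), 'grip_force': 0.0, 'gripper_width': 0.09397493465164419} 0.0188
```

View pics/top0.png

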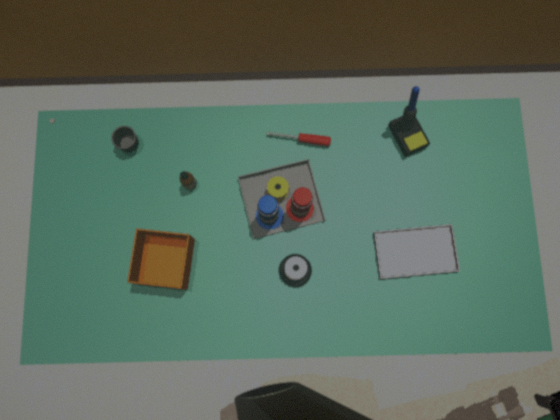

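View pics/scene0.png

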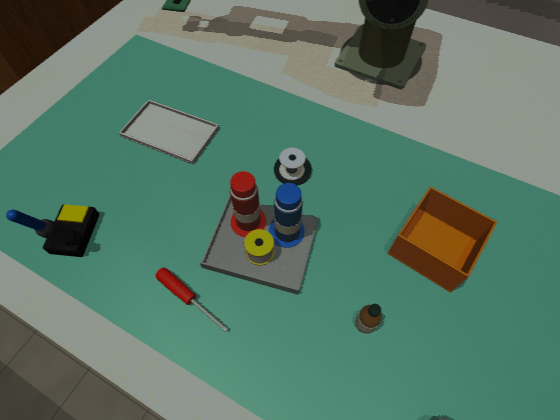

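The top view shows blue can (267,207), red can (302,202), yellow reel (278,187), white reel in dish (295,269), tray (415,252), bin (160,260) and bottle (188,181). The scene view agrees: red can on the robot's right, blue on its left.

```bash
cat > h.py <<'E'
import numpy as np,cv2
from scipy.spatial.transform import Rotation as R
def ray(c,p,z):
    K,E=c["camera_matrix"],c["extrinsics"]
    u=np.linalg.inv(K)@[p[0],p[1],1]; d=E[:3,:3]@[u[0],-u[1],-u[2]]; o=E[:3,3]
    return (o+d*(z-o[2])/d[2])
def proj(c,P):
    K,E=c["camera_matrix"],c["extrinsics"]
    q=E[:3,:3].T@(np.array(P)-E[:3,3]); q=K@[q[0],-q[1],-q[2]]; return q[:2]/q[2]
def mask(c,lo,hi,roi):
    h=cv2.cvtColor(c["img"],cv2.COLOR_BGR2HSV); x0,y0,x1,y1=roi
    m=cv2.inRange(h,np.array(lo),np.array(hi))
    if lo[0]==0 and hi[0]<12: m|=cv2.inRange(h,np.array([170,lo[1],lo[2]]),np.array([180,hi[1],hi[2]]))
    o=np.zeros_like(m);o[y0:y1,x0:x1]=m[y0:y1,x0:x1];return o
def big(m):
    cs,_=cv2.findContours(m,cv2.RETR_EXTERNAL,cv2.CHAIN_APPROX_NONE); return max(cs,key=cv2.contourArea)
def axis(T):  # tool axes in world
    return R.from_quat(T).as_matrix()
E
python3 - <<'E'
import pickle,cv2,numpy as np
from h import *
d=pickle.load(open("c0.pkl","rb"));t=d["top"];s=d["scene"]
def show(n,c,m,z):
    k=big(m);(x,y),r=cv2.minEnclosingCircle(k);M=cv2.moments(k);p=(M['m10']/M['m00'],M['m01']/M['m00'])
    print(n,"cen",np.round(p,1),"box",cv2.boundingRect(k),"A",M['m00'],"w",np.round(ray(c,p,z)[:2],4))
    return k
show("yel top",t,mask(t,(22,90,90),(35,255,255),(260,170,300,205)),.051)
show("yel sc",s,mask(s,(22,90,90),(35,255,255),(235,220,285,275)),.051)
show("wht top",t,mask(t,(0,0,120),(180,60,255),(278,250,314,290)),.050)
show("wht sc",s,mask(s,(0,0,140),(180,60,255),(275,145,310,165)),.050)
show("dish top",t,mask(t,(0,0,0),(180,255,60),(275,248,318,292)),.009)
for n,lo,hi in(("red",(0,130,50),(8,255,255)),("blue",(105,130,40),(125,255,255))):
    rt=(285,180,330,230) if n=="red" else (245,185,290,240)
    rs=(215,160,268,245) if n=="red" else (265,175,315,250)
    show(n+" top",t,mask(t,lo,hi,rt),.1475);show(n+" sc",s,mask(s,lo,hi,rs),.1475)
k=show("bin",t,mask(t,(5,120,60),(20,255,255),(120,220,200,300)),.08);b=cv2.boxPoints(cv2.minAreaRect(k));print(b,[np.round(ray(t,p,.08)[:2],3) for p in b])
k=show("tray",t,mask(t,(0,0,110),(180,60,255),(365,215,470,290)),.009);b=cv2.boxPoints(cv2.minAreaRect(k));print([np.round(ray(t,p,.009)[:2],3) for p in b])
k=show("flux",t,mask(t,(0,0,0),(25,255,80),(175,165,200,195)),.05)
a=cv2.resize(t["img"][160:300,230:340],None,fx=4,fy=4,interpolation=2)
b=cv2.resize(s["img"][140:280,205:325],None,fx=4,fy=4,interpolation=2)
cv2.imwrite("pics/a.png",cv2.convertScaleAbs(np.hstack([a,b])[:, :800],alpha=1.4))
E
```

```text
yel top cen [277.5 186.8] box (267, 177, 22, 21) A 339.0 w [0.6576 0.0074]
yel sc cen [258.3 243.1] box (244, 229, 30, 36) A 626.5 w [0.6618 0.0087]
wht top cen [295.5 267.2] box (285, 257, 22, 21) A 325.5 w [ 0.4557 -0.0306]
wht sc cen [291.7 156.4] box (279, 148, 26, 17) A 332.5 w [ 0.4553 -0.0319]
dish top cen [293.5 276.8] box (280, 256, 31, 31) A 203.5 w [ 0.4353 -0.0263]
red top cen [302.1 196.3] box (293, 188, 19, 18) A 227.5 w [ 0.6088 -0.0475]
red sc cen [242.6 184. ] box (230, 171, 25, 27) A 496.5 w [ 0.6169 -0.0431]
blue top cen [267.2 204.3] box (259, 196, 18, 18) A 222.0 w [0.5923 0.0327]
blue sc cen [288.1 195.8] box (276, 183, 25, 27) A 515.5 w [0.6007 0.0358]
bin cen [160.4 258.8] box (128, 229, 66, 60) A 3024.0 w [0.482  0.2903]
[[127.55999 282.08   ]
 [135.45999 226.78   ]
 [193.69998 235.1    ]
 [185.79999 290.4    ]] [array([0.429, 0.367]), array([0.561, 0.352]), array([0.537, 0.212]), array([0.406, 0.229])]
tray cen [414.8 250.3] box (373, 223, 87, 55) A 3578.0 w [ 0.4934 -0.3343]
[array([ 0.549, -0.232]), array([ 0.564, -0.442]), array([ 0.437, -0.442]), array([ 0.422, -0.236])]
flux cen [187.5 179.5] box (181, 173, 12, 12) A 51.5 w [0.6829 0.2331]
```

View pics/a.png

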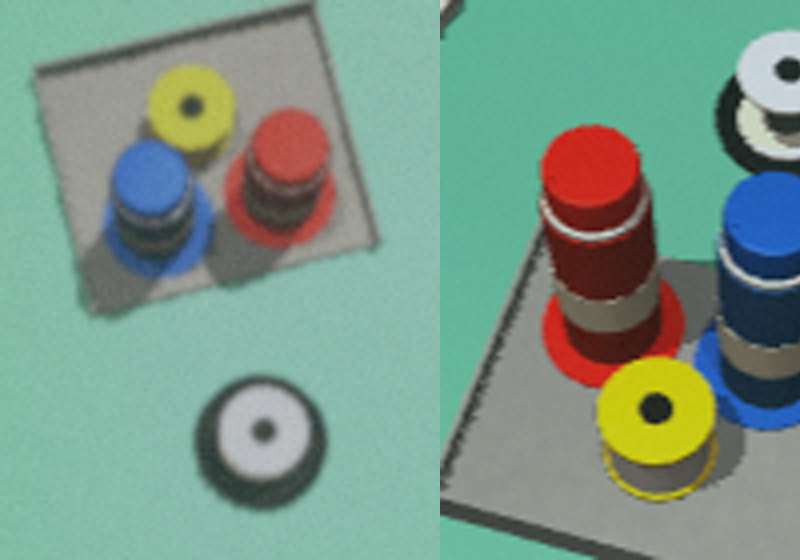

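The crop confirms it: each can stands on its own-colour disc, the yellow reel's hole is at about (277.8,186.5) and the white reel's at (295.8,267.5). The heights and sizes are consistent with the row spacing of 80 mm and the 57 mm offset behind it. I'll throw out the white reel first.

```bash
python3 - <<'E'
import pickle
from h import *
d=pickle.load(open("c0.pkl","rb"));t=d["top"];s=d["scene"]
for n,c,p,z in(("spotred",t,(300,207.3),.0075),("spotblue",t,(269.5,214.8),.0075),("dish",t,(295.25,270.5),.009),("whitehole sc",s,(292.3,157.3),.05),("yelhole sc",s,(259,242),.051),("redcap sc",s,(243,181.5),.1475),("bluecap sc",s,(288.3,193.2),.1475)): print(n,ray(c,p,z)[:2].round(4))
E
python3 -m creep '1 -.943 0 0;1 -.943 0 0;1 -.943 0 0;1 -.943 0 0;1 -.943 0 0;1 -.943 0 0;1 -.943 0 0;1 -.943 0 0;1 -.943 0 0;1 -.943 0 0' 1 20
python3 -m creep '1 -.943 0 0;1 -.943 0 0;1 -.943 0 0;1 -.943 0 0;0 0 0 0;0 0 0 0'
```

```text
spotred [ 0.6126 -0.0491]
spotblue [0.5951 0.0298]
dish [ 0.4509 -0.0312]
whitehole sc [ 0.4567 -0.0298]
yelhole sc [0.6593 0.0087]
redcap sc [ 0.612  -0.0452]
bluecap sc [0.5959 0.0337]
t: 1.35
tcp_pos: [0.3791, -0.1766, 0.2051]
tcp_rot: [0.986, 0.166, -0.0, -0.0]
contact_force: [-0.2, -1.0, 0.2]
gripper_width: 0.0941
grip_force: 0.0
t: 2.1
tcp_pos: [0.4548, -0.0322, 0.205]
tcp_rot: [0.986, 0.166, -0.001, 0.0]
contact_force: [0.2, 0.0, -0.5]
gripper_width: 0.0939
grip_force: 0.0
```

```bash
python3 -m creep '0 0 .9 0;0 0 .9 0;0 0 .9 0;0 0 .9 0;0 0 .9 0;0 0 .9 0;0 0 .85 0;0 0 0 0'
python3 -m creep '0 0 0 0;0 0 0 0;0 0 0 0;0 0 0 0;0 0 0 0;0 0 0 0' 0 15
python3 -m creep '0 0 -1 0;0 0 -1 0;0 0 -1 0;0 0 -1 0;0 0 -1 0;0 0 0 0'
```

```text
t: 3.1
tcp_pos: [0.4527, -0.0326, 0.0162]
tcp_rot: [0.986, 0.165, -0.003, -0.001]
contact_force: [0.4, -0.2, 0.2]
gripper_width: 0.0938
grip_force: 0.0
t: 3.85
tcp_pos: [0.4558, -0.0319, 0.0184]
tcp_rot: [0.986, 0.166, 0.0, 0.0]
contact_force: [-0.7, 0.2, 4.3]
gripper_width: 0.0542
grip_force: 15.0
t: 4.6
tcp_pos: [0.4573, -0.0324, 0.17]
tcp_rot: [0.986, 0.166, 0.003, 0.001]
contact_force: [0.4, -0.5, -0.5]
gripper_width: 0.0542
grip_force: 15.0
```

```bash
python3 -m creep '.44 -.985 0 0;.44 -.985 0 0;.44 -.985 0 0;.44 -.985 0 0;.44 -.985 0 0;.44 -.985 0 0;.44 -.985 0 0;.44 -.985 0 0;.44 -.985 0 0;.44 -.985 0 0'
python3 -m creep '0 0 0 0;0 0 .7 0;0 0 .7 0;0 0 .7 0;0 0 .7 0;0 0 0 0;0 0 0 0'
python3 -m creep '0 0 0 0;0 0 0 0;0 0 0 0' .75
python3 -m creep '0 0 -1 0;0 0 -1 0;0 0 -1 0;0 0 -1 0;0 0 0 0' 1 
python3 - <<'E'
from plant import read_camera
import cv2
c=read_camera("scene");cv2.imwrite("pics/b.png",c["img"])
E
```

```text
t: 5.85
tcp_pos: [0.4823, 0.291, 0.1652]
tcp_rot: [0.986, 0.166, -0.002, 0.0]
contact_force: [-0.1, 0.3, -0.3]
gripper_width: 0.054
grip_force: 15.0
t: 6.72
tcp_pos: [0.4837, 0.2899, 0.084]
tcp_rot: [0.986, 0.165, -0.0, 0.0]
contact_force: [-0.4, 0.6, -0.9]
gripper_width: 0.0543
grip_force: 15.0
t: 7.1
tcp_pos: [0.484, 0.2907, 0.0846]
tcp_rot: [0.986, 0.166, 0.001, -0.0]
contact_force: [0.0, -0.1, -0.1]
gripper_width: 0.0703
grip_force: 0.0
t: 7.72
tcp_pos: [0.4857, 0.2914, 0.2071]
tcp_rot: [0.986, 0.166, 0.003, -0.001]
contact_force: [0.5, -0.8, 0.2]
gripper_width: 0.0939
grip_force: 0.0
```

View pics/b.png

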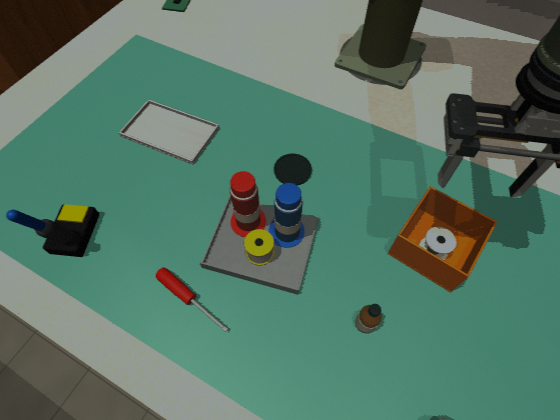

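The picture shows the white reel lying in the bin at (440,243), the dish empty at (292,169), and everything else unmoved. Next I turn the tool to the caddy's axes.

```bash
python3 -m creep '0 0 0 -.958;0 0 0 -.958;0 0 0 -.958;0 0 0 -.958;0 0 0 -.958;0 0 0 -.958;0 0 0 -.958;0 0 0 -.958;0 0 0 -.958;0 0 0 -.958' 1
python3 -m creep '0 0 0 0;0 0 0 0'
python3 - <<'E'
from plant import read_camera,manip
from h import *
import pickle
t=read_camera("top");s=manip.sense()
k=big(mask(t,(0,0,0),(180,255,70),(270,245,322,295)));p,r=cv2.minEnclosingCircle(k);print(p,r,ray(t,p,.009))
A=axis(s["tcp_rot"]);print(A.round(3),s["qpos"].round(2))
for n,P in(("blue",(.595,.032)),("red",(.611,-.047))):
    D=np.r_[np.array(P)-s["tcp_pos"][:2],0];print(n,(A.T@D/.03).round(2))
E
```

```text
t: 9.02
tcp_pos: [0.4823, 0.2899, 0.2013]
tcp_rot: [0.632, 0.775, -0.002, -0.001]
contact_force: [0.8, -0.7, 0.6]
gripper_width: 0.094
grip_force: 0.0
t: 9.28
tcp_pos: [0.483, 0.2902, 0.2026]
tcp_rot: [0.634, 0.773, -0.001, -0.001]
contact_force: [0.9, -0.4, 0.4]
gripper_width: 0.0938
grip_force: 0.0
(294.7664794921875, 270.30218505859375) 16.0274600982666 [ 0.45142352 -0.03002688  0.009     ]
[[-0.196  0.981 -0.001]
 [ 0.981  0.196 -0.001]
 [-0.    -0.002 -1.   ]] [0.39 0.19 1.57 0.   1.39 0.19]
blue [-9.17  1.97 -0.  ]
red [-11.86   1.97   0.  ]
```

```bash
python3 -m creep '-.917 .197 0 0;-.917 .197 0 0;-.917 .197 0 0;-.917 .197 0 0;-.917 .197 0 0;-.917 .197 0 0;-.917 .197 0 0;-.917 .197 0 0;-.917 .197 0 0;-.917 .197 0 0'
python3 -m creep '0 0 0 0;0 0 0 0;0 0 .63 0;0 0 .63 0;0 0 .63 0;0 0 .63 0;0 0 .63 0;0 0 .63 0;0 0 0 0;0 0 0 0'
python3 - <<'E'
from plant import read_camera
import cv2,numpy as np
a=cv2.resize(read_camera("scene")["img"][60:280,200:360],None,fx=2.5,fy=2.5);b=cv2.resize(read_camera("top")["img"][120:300,200:340],None,fx=2.8,fy=2.8)
h=min(a.shape[0],b.shape[0]);cv2.imwrite("pics/c.png",np.hstack([a[:h],b[:h]])[:,:800])
E
```

```text
t: 10.58
tcp_pos: [0.5962, 0.0316, 0.2037]
tcp_rot: [0.634, 0.773, -0.0, -0.0]
contact_force: [0.3, 1.0, -0.4]
gripper_width: 0.0942
grip_force: 0.0
t: 11.82
tcp_pos: [0.5965, 0.0324, 0.091]
tcp_rot: [0.633, 0.774, 0.0, 0.0]
contact_force: [-0.2, -0.1, 0.3]
gripper_width: 0.0941
grip_force: 0.0
```

View pics/c.png

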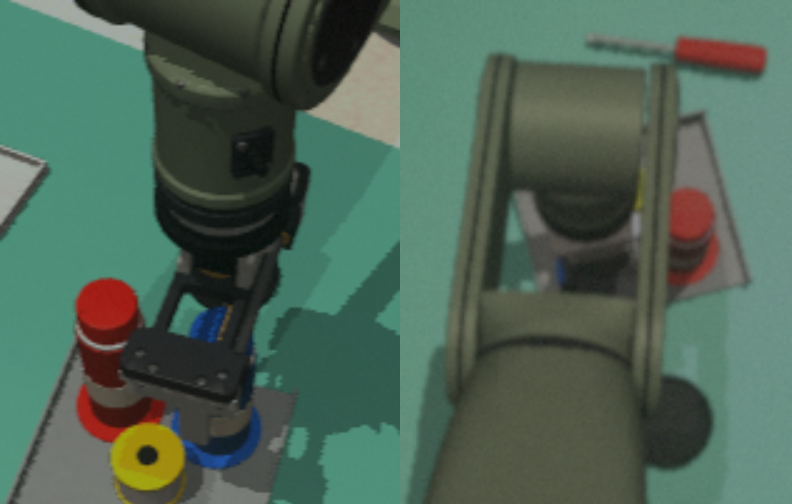

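The picture shows the fingers straddling the blue can across the row, clear of the red can and the yellow reel.

```bash
python3 -m creep '0 0 0 0;0 0 0 0;0 0 0 0;0 0 0 0;0 0 0 0;0 0 0 0' 0 25
python3 -m creep '0 0 -.5 0;0 0 -1 0;0 0 -1 0;0 -.5 0 0;0 -1 0 0;0 -1 0 0;0 -1 0 0;0 -1 0 0;0 -1 0 0;0 -.5 0 0'
```

```text
t: 12.68
tcp_pos: [0.5958, 0.0325, 0.0905]
tcp_rot: [0.633, 0.774, -0.0, -0.0]
contact_force: [-0.1, 0.2, 1.2]
gripper_width: 0.0496
grip_force: 24.9
t: 13.92
tcp_pos: [0.4186, -0.0032, 0.1661]
tcp_rot: [0.634, 0.774, 0.0, 0.0]
contact_force: [-0.2, -0.2, -0.8]
gripper_width: 0.0496
grip_force: 24.9
```

```bash
python3 -m creep '-.5 0 0 0;-1 0 0 0;-1 0 0 0;-1 0 0 0;-1 0 0 0;-1 0 0 0;-1 0 0 0;-1 0 0 0;-1 0 0 0;-1 0 0 0'
python3 -m creep '-1 0 0 0;-1 0 0 0;-1 0 0 0;-.5 0 0 0;0 0 0 0;0 0 0 0;0 0 0 0'
python3 - <<'E'
from plant import read_camera
import cv2,numpy as np
a=read_camera("scene")["img"][40:220,60:280];b=read_camera("top")["img"][180:320,320:490]
cv2.imwrite("pics/d.png",np.hstack([cv2.resize(a,(400,330)),cv2.resize(b,(400,330))]))
E
```

```text
t: 15.18
tcp_pos: [0.477, -0.2852, 0.1655]
tcp_rot: [0.634, 0.774, -0.0, 0.001]
contact_force: [1.0, 0.3, -0.7]
gripper_width: 0.0497
grip_force: 24.9
t: 16.05
tcp_pos: [0.4966, -0.3844, 0.1656]
tcp_rot: [0.633, 0.774, 0.0, -0.0]
contact_force: [-0.1, 0.2, -1.7]
gripper_width: 0.0498
grip_force: 24.9
```

View pics/d.png

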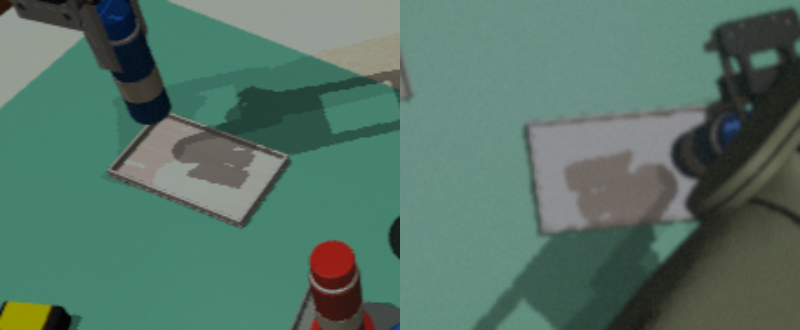

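The blue can hangs over the tray's far end. I'll check the tray centre from the scene view before lowering it.

```bash
python3 - <<'E'
import pickle
from h import *
s=pickle.load(open("c0.pkl","rb"))["scene"]
P=[ray(s,p,.014)[:2].round(3) for p in((148,101.6),(219.5,126.4),(193,161),(120.5,132.6))];print(P,np.mean(P,0))
E
python3 -m creep '0 0 .5 0;0 0 .5 0;0 0 .5 0;0 0 .5 0;0 0 .3 0;0 0 .2 0;0 0 0 0;0 0 0 0;0 0 0 0'
```

```text
[array([ 0.448, -0.434]), array([ 0.432, -0.234]), array([ 0.545, -0.229]), array([ 0.558, -0.426])] [ 0.49575 -0.33075]
t: 17.27
tcp_pos: [0.497, -0.3858, 0.0913]
tcp_rot: [0.633, 0.774, -0.0, 0.001]
contact_force: [-0.7, -0.1, -2.3]
gripper_width: 0.0496
grip_force: 24.9
```

```bash
python3 -m creep '0 0 .08 0;0 0 0 0;0 0 0 0'
python3 -m creep '0 0 0 0;0 0 0 0;0 0 0 0;0 0 0 0;0 0 0 0;0 0 0 0' 1
python3 -m creep '0 0 -.5 0;0 0 -1 0;0 0 -1 0;0 0 -1 0;0 0 -.5 0;0 0 0 0'
python3 - <<'E'
from plant import read_camera,manip
import cv2,numpy as np
from h import *
s=manip.sense();A=axis(s["tcp_rot"]);D=np.r_[np.array((.6115,-.0475))-s["tcp_pos"][:2],0];print("to red",(A.T@D/.03).round(2))
a=read_camera("scene")["img"][40:220,60:280]
cv2.imwrite("pics/e.png",cv2.resize(a,(440,360)))
E
```

```text
t: 17.65
tcp_pos: [0.4966, -0.3854, 0.0881]
tcp_rot: [0.633, 0.774, 0.0, -0.0]
contact_force: [-0.3, 0.5, -1.1]
gripper_width: 0.05
grip_force: 24.9
t: 18.4
tcp_pos: [0.4966, -0.3854, 0.0881]
tcp_rot: [0.633, 0.774, 0.0, -0.0]
contact_force: [0.1, -1.3, -0.1]
gripper_width: 0.0936
grip_force: 0.0
t: 19.15
tcp_pos: [0.4973, -0.3861, 0.21]
tcp_rot: [0.633, 0.774, -0.0, 0.002]
contact_force: [-0.4, -0.7, 0.8]
gripper_width: 0.0938
grip_force: 0.0
to red [10.31  5.96 -0.02]
```

View pics/e.png

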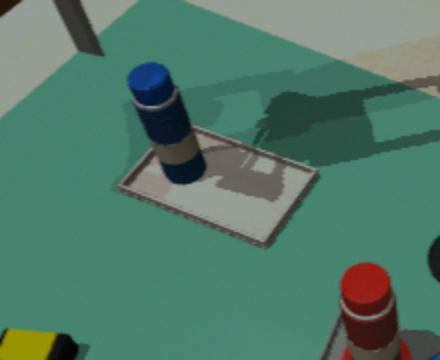

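The blue can stands upright in the tray's far half, at about (180,165) in the crop. Now the red can.

```bash
python3 -m creep '.5 .3 0 0;1 .6 0 0;1 .6 0 0;1 .6 0 0;1 .6 0 0;1 .6 0 0;1 .6 0 0;1 .6 0 0;1 .6 0 0;1 .46 0 0'
python3 -m creep '.8 0 0 0;0 0 0 0;0 0 .8 0;0 0 .8 0;0 0 .8 0;0 0 .8 0;0 0 .8 0;0 0 0 0;0 0 0 0'
python3 -m creep '0 0 0 0;0 0 0 0;0 0 0 0;0 0 0 0;0 0 0 0;0 0 0 0' 0 25
```

```text
t: 20.45
tcp_pos: [0.603, -0.0703, 0.2063]
tcp_rot: [0.633, 0.774, -0.0, -0.002]
contact_force: [-0.5, 0.1, 0.0]
gripper_width: 0.0937
grip_force: 0.0
t: 21.58
tcp_pos: [0.5995, -0.0504, 0.089]
tcp_rot: [0.634, 0.774, 0.0, 0.001]
contact_force: [-0.2, 0.7, 1.2]
gripper_width: 0.0939
grip_force: 0.0
t: 22.32
tcp_pos: [0.5994, -0.0495, 0.0884]
tcp_rot: [0.633, 0.774, 0.0, 0.0]
contact_force: [0.4, 0.9, 1.4]
gripper_width: 0.0522
grip_force: 24.2
```

I dropped 0.4 unit in y there, so the grasp is about 12 mm off along the closing direction. I'll look before lifting.

```bash
python3 - <<'E'
from plant import read_camera
import cv2,numpy as np
a=read_camera("scene")["img"][130:290,190:330];b=read_camera("top")["img"][160:260,230:340]
cv2.imwrite("pics/f.png",np.hstack([cv2.resize(a,(400,457)),cv2.resize(b,(400,457))]))
E
```

```text
(no output)
```

View pics/f.png

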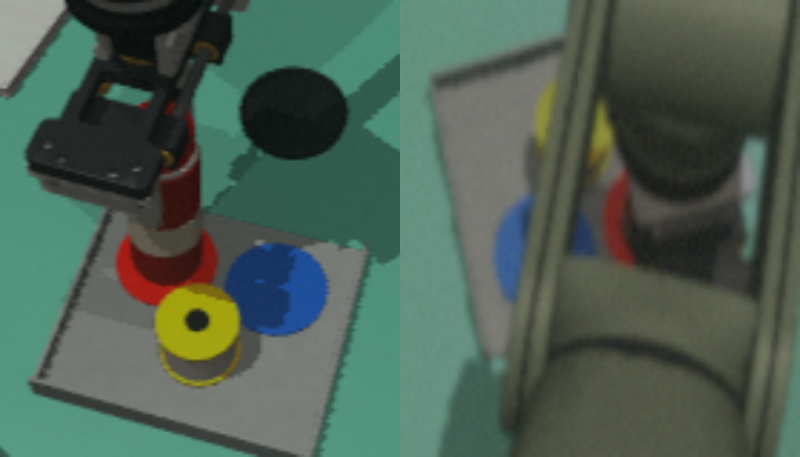

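The red can leans slightly toward the robot, with its base still on its disc. I'll bring the grip back while holding the can, and watch the width.

```bash
python3 -m creep '0 .1 0 0;0 .1 0 0;0 0 0 0'; python3 -m creep '0 .1 0 0;0 .1 0 0;0 0 0 0'
python3 - <<'E'
from plant import read_camera
import cv2,numpy as np
a=read_camera("scene")["img"][130:290,190:330]
cv2.imwrite("pics/g.png",cv2.resize(a,(525,600)))
E
```

```text
t: 22.8
tcp_pos: [0.6052, -0.0483, 0.0882]
tcp_rot: [0.633, 0.774, 0.0, 0.0]
contact_force: [-0.0, -0.4, 2.5]
gripper_width: 0.0506
grip_force: 24.7
t: 23.18
tcp_pos: [0.6107, -0.047, 0.0877]
tcp_rot: [0.633, 0.774, -0.0, -0.0]
contact_force: [-1.5, 0.2, 1.0]
gripper_width: 0.0499
grip_force: 24.8
```

View pics/g.png

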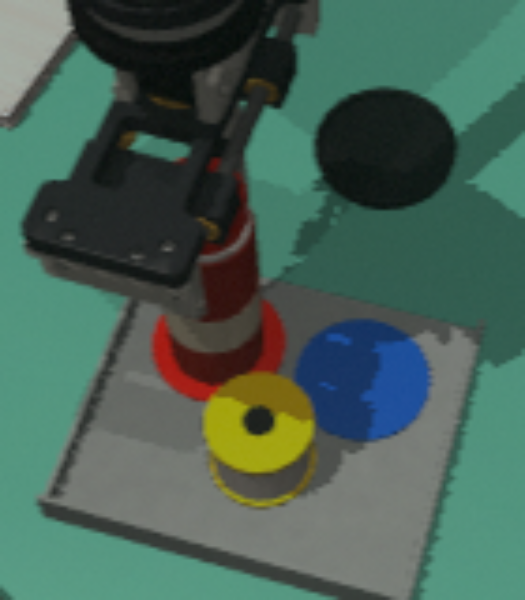

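It is upright again (width 49.9 mm). I'll regrip it cleanly, then carry it to the near half of the tray.

```bash
python3 -m creep '0 0 0 0;0 0 0 0;0 0 0 0;0 0 0 0;0 0 0 0;0 0 0 0' .7; python3 -m creep '0 0 -.05 0;0 0 0 0;0 0 0 0;0 0 0 0;0 0 0 0' 0 25
python3 -m creep '0 0 -.5 0;0 0 -1 0;0 0 -1 0;-.5 -.39 0 0;-1 -.77 0 0;-1 -.77 0 0;-1 -.77 0 0;-1 -.77 0 0;-1 -.77 0 0;-1 -.77 0 0'
python3 -m creep '-.6 -.48 0 0;0 0 0 0;0 0 0 0;0 0 0 0'
```

```text
t: 23.98
tcp_pos: [0.6108, -0.0472, 0.0882]
tcp_rot: [0.633, 0.774, 0.0, 0.0]
contact_force: [-0.6, 1.0, 0.4]
gripper_width: 0.0657
grip_force: 0.0
t: 24.6
tcp_pos: [0.6111, -0.0472, 0.0899]
tcp_rot: [0.633, 0.774, 0.0, 0.0]
contact_force: [0.3, 0.8, 1.3]
gripper_width: 0.0497
grip_force: 24.9
t: 25.85
tcp_pos: [0.4992, -0.2692, 0.1628]
tcp_rot: [0.634, 0.774, -0.0, -0.002]
contact_force: [-0.7, -0.5, -1.7]
gripper_width: 0.0496
grip_force: 24.9
t: 26.35
tcp_pos: [0.4914, -0.2875, 0.1642]
tcp_rot: [0.633, 0.774, 0.0, -0.0]
contact_force: [-0.3, 0.3, -1.3]
gripper_width: 0.0502
grip_force: 24.9
```

```bash
python3 -m creep '0 0 .5 0;0 0 .5 0;0 0 .5 0;0 0 .5 0;0 0 .3 0;0 0 .2 0;0 0 .07 0;0 0 0 0;0 0 0 0'
python3 -m creep '0 0 0 0;0 0 0 0;0 0 0 0;0 0 0 0;0 0 0 0;0 0 0 0' 1
python3 -m creep '0 0 -.5 0;0 0 -1 0;0 0 -1 0;0 0 -1 0;0 0 -.5 0;0 0 0 0'
python3 - <<'E'
from plant import read_camera,manip
import cv2,numpy as np
from h import *
t=read_camera("top");c=read_camera("scene")
for n,lo,hi,rt,rs in(("red",(0,120,40),(8,255,255),(285,185,335,235),(225,200,275,240)),("blue",(100,120,30),(125,255,255),(245,190,295,240),(265,205,315,250))):
    for v,r in((t,rt),(c,rs)):
        e=cv2.fitEllipse(big(mask(v,lo,hi,r)));print(n,np.round(e[0],1),np.round(e[1],1),ray(v,e[0],.0075)[:2].round(4))
for v,r in((t,(255,170,300,205)),(c,(235,220,285,256))):
    e=cv2.fitEllipse(big(mask(v,(22,90,90),(35,255,255),r)));print("yel",np.round(e[0],1),np.round(e[1],1),ray(v,e[0],.051)[:2].round(4))
s=manip.sense();A=axis(s["tcp_rot"])
D=np.r_[np.array((.6585,.008))-s["tcp_pos"][:2],0];print("to yel",(A.T@D/.03).round(2),s["tcp_pos"])
cv2.imwrite("pics/i.png",np.hstack([cv2.resize(t["img"][160:300,240:480],(480,280)),cv2.resize(c["img"][60:200,100:260],(320,280))]))
E
```

```text
t: 27.48
tcp_pos: [0.4918, -0.2888, 0.0881]
tcp_rot: [0.633, 0.774, 0.0, 0.001]
contact_force: [-0.4, 0.1, -1.9]
gripper_width: 0.0501
grip_force: 24.9
t: 28.22
tcp_pos: [0.4914, -0.2885, 0.0875]
tcp_rot: [0.633, 0.774, -0.0, -0.0]
contact_force: [0.0, -0.4, 0.3]
gripper_width: 0.094
grip_force: 0.0
t: 28.98
tcp_pos: [0.4922, -0.2891, 0.2093]
tcp_rot: [0.633, 0.774, 0.0, 0.002]
contact_force: [0.2, -0.3, -0.3]
gripper_width: 0.0941
grip_force: 0.0
red [299.4 207.8] [25.1 25.6] [ 0.6114 -0.0475]
red [247.4 220. ] [27.7 35.6] [ 0.6113 -0.0493]
blue [269.3 215.4] [25.1 25.4] [0.5936 0.0303]
blue [286.6 230.6] [31.3 34.3] [0.5942 0.0314]
yel [277.4 187.1] [21.  21.8] [0.6566 0.0077]
yel [258.2 242.6] [26.1 30.4] [0.661 0.008]
to yel [8.57 7.43 0.  ] [ 0.49089332 -0.28807483  0.20659676]
```

View pics/i.png

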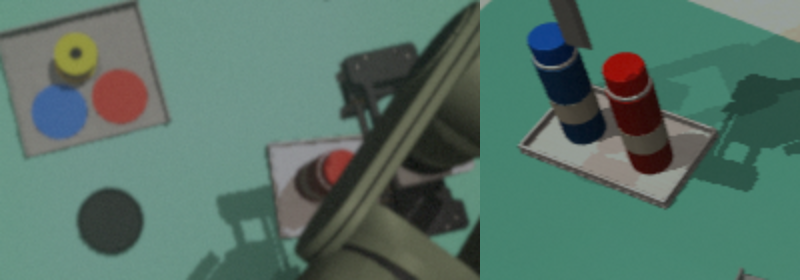

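Both cans stand upright and released in the tray: blue at the far end, red at the near end. Both views give the same markers, red (0.611,-0.048) and blue (0.594,0.031). For the yellow reel I'll turn the grip along the row, so the fingers clear the back rim.

```bash
python3 -m creep '.857 .743 0 0;.857 .743 0 0;.857 .743 0 0;.857 .743 0 0;.857 .743 0 0;.857 .743 0 0;.857 .743 0 0;.857 .743 0 0;.857 .743 0 0;.857 .743 0 0'
python3 -m creep '0 0 0 1;0 0 0 1;0 0 0 1;0 0 0 1;0 0 0 1;0 0 0 1;0 0 0 1;0 0 0 1;0 0 0 1;0 0 0 1'
python3 -m creep '0 0 0 .47;0 0 0 0;0 0 0 0'
python3 - <<'E'
from plant import manip
from h import *
s=manip.sense();A=axis(s["tcp_rot"])
D=np.r_[np.array((.6583,.008))-s["tcp_pos"][:2],0];print("to yel",(A.T@D/.03).round(2),s["tcp_pos"],A.round(3))
E
```

```text
t: 30.32
tcp_pos: [0.6584, 0.0087, 0.2051]
tcp_rot: [0.633, 0.774, -0.001, -0.002]
contact_force: [0.4, 0.8, -1.3]
gripper_width: 0.0941
grip_force: 0.0
t: 31.58
tcp_pos: [0.6579, 0.0077, 0.205]
tcp_rot: [0.991, 0.132, -0.002, -0.001]
contact_force: [0.5, -0.8, -0.1]
gripper_width: 0.0942
grip_force: 0.0
t: 31.95
tcp_pos: [0.6585, 0.0077, 0.2063]
tcp_rot: [0.995, 0.1, -0.001, -0.0]
contact_force: [-0.5, -0.1, 0.3]
gripper_width: 0.0941
grip_force: 0.0
to yel [-0.01 -0.01  0.  ] [0.65851985 0.00768461 0.2063039 ] [[ 0.98   0.199 -0.002]
 [ 0.199 -0.98   0.   ]
 [-0.002 -0.001 -1.   ]]
```

```bash
python3 -m creep '0 0 .8 0;0 0 .8 0;0 0 .8 0;0 0 .8 0;0 0 .8 0;0 0 .8 0;0 0 .8 0;0 0 .6 0;0 0 0 0;0 0 0 0'
python3 -m creep '0 0 0 0;0 0 0 0;0 0 0 0;0 0 0 0;0 0 0 0;0 0 0 0' 0 30
python3 -m creep '0 0 -.4 0;0 0 -.8 0;0 0 -.8 0;0 0 -.5 0;0 0 0 0;0 0 0 0'
python3 - <<'E'
from plant import manip,read_camera
from h import *
s=manip.sense();A=axis(s["tcp_rot"])
D=np.r_[np.array((.453,-.030))-s["tcp_pos"][:2],0];print("to dish",(A.T@D/.03).round(2),s["tcp_pos"])
cv2.imwrite("pics/j.png",cv2.resize(read_camera("scene")["img"][120:290,180:330],(450,510)))
E
```

```text
t: 33.2
tcp_pos: [0.6599, 0.0075, 0.0224]
tcp_rot: [0.995, 0.1, 0.001, 0.0]
contact_force: [1.5, 0.2, 0.4]
gripper_width: 0.0942
grip_force: 0.0
t: 33.95
tcp_pos: [0.6591, 0.0077, 0.0217]
tcp_rot: [0.995, 0.099, -0.0, -0.0]
contact_force: [-0.5, -0.3, 1.0]
gripper_width: 0.0538
grip_force: 30.0
t: 34.7
tcp_pos: [0.6582, 0.0077, 0.0954]
tcp_rot: [0.995, 0.099, -0.001, -0.0]
contact_force: [-0.3, -0.8, -3.3]
gripper_width: 0.054
grip_force: 30.0
to dish [-6.95 -0.12  0.01] [0.65816074 0.00766886 0.0954156 ]
```

View pics/j.png

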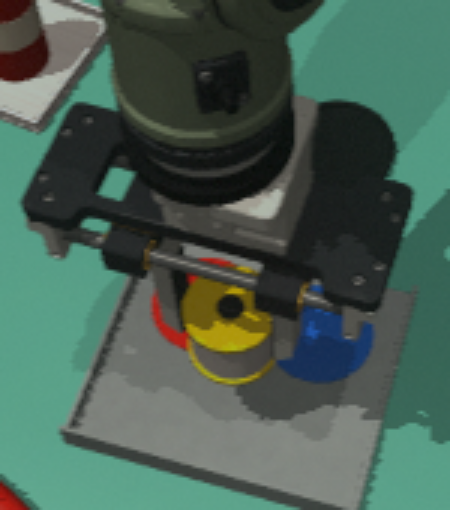

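The picture shows the yellow reel held level between the fingers and lifted clear. Next, the dish.

```bash
python3 -m creep '-.5 0 0 0;-1 0 0 0;-1 0 0 0;-1 0 0 0;-1 0 0 0;-1 -.12 0 0;-1 0 0 0;-.45 0 0 0;0 0 0 0;0 0 0 0'
python3 -m creep '0 0 .5 0;0 0 .5 0;0 0 .5 0;0 0 .4 0;0 0 .3 0;0 0 .2 0;0 0 0 0;0 0 0 0'
```

```text
t: 36.0
tcp_pos: [0.4553, -0.0303, 0.0969]
tcp_rot: [0.995, 0.099, 0.001, 0.0]
contact_force: [0.5, -0.8, -1.9]
gripper_width: 0.0535
grip_force: 30.0
t: 37.0
tcp_pos: [0.4545, -0.0303, 0.025]
tcp_rot: [0.995, 0.099, 0.0, 0.0]
contact_force: [0.4, -0.1, -3.2]
gripper_width: 0.0537
grip_force: 30.0
```

```bash
python3 -m creep '-.05 0 .12 0;0 0 0 0;0 0 0 0'
python3 -m creep '0 0 0 0;0 0 0 0;0 0 0 0;0 0 0 0;0 0 0 0;0 0 0 0' .85
python3 -m creep '0 0 -.5 0;0 0 -1 0;0 0 -1 0;0 0 -1 0;0 0 -1 0;0 0 -1 0;0 0 -.7 0;0 0 0 0;0 0 0 0;0 0 0 0'
python3 -m creep '0 0 0 -1;0 0 0 -1;0 0 0 -1;0 0 0 -1;0 0 0 -1;0 0 0 -1;0 0 0 -1;0 0 0 -1;0 0 0 -1;0 0 0 -1' 1
python3 -m creep '0 0 0 -.47;0 0 0 0;0 0 0 0'
python3 - <<'E'
from plant import manip,read_camera
from h import *
s=manip.sense();A=axis(s["tcp_rot"]);c=read_camera("scene")
D=np.r_[np.array((.4914,-.2885))-s["tcp_pos"][:2],0];print("to red",(A.T@D/.03).round(2),s["tcp_pos"])
for T in ((.4914,-.2885,.144),(.4966,-.3854,.144)): print(proj(c,T))
cv2.imwrite("pics/k.png",cv2.resize(c["img"][60:250,100:340],(720,570)))
E
```

```text
t: 37.38
tcp_pos: [0.4525, -0.0304, 0.021]
tcp_rot: [0.995, 0.099, 0.0, 0.0]
contact_force: [-0.0, -0.3, -3.3]
gripper_width: 0.0534
grip_force: 30.0
t: 38.12
tcp_pos: [0.4526, -0.0304, 0.021]
tcp_rot: [0.995, 0.099, -0.0, -0.0]
contact_force: [0.5, 0.5, 0.2]
gripper_width: 0.0799
grip_force: 0.0
t: 39.38
tcp_pos: [0.4516, -0.0302, 0.2057]
tcp_rot: [0.995, 0.099, -0.001, -0.0]
contact_force: [-0.5, 0.2, 0.4]
gripper_width: 0.0802
grip_force: 0.0
t: 40.62
tcp_pos: [0.4518, -0.0303, 0.2058]
tcp_rot: [0.658, 0.753, -0.001, -0.001]
contact_force: [-0.3, 0.4, 0.6]
gripper_width: 0.094
grip_force: 0.0
t: 41.0
tcp_pos: [0.4522, -0.0304, 0.2064]
tcp_rot: [0.634, 0.774, -0.0, -0.001]
contact_force: [-0.2, 0.3, -0.2]
gripper_width: 0.0938
grip_force: 0.0
to red [-8.69 -0.41 -0.  ] [ 0.45220894 -0.03035199  0.20635915]
[171.86735432  91.51365805]
[132.87837415  77.46338971]
```

View pics/k.png

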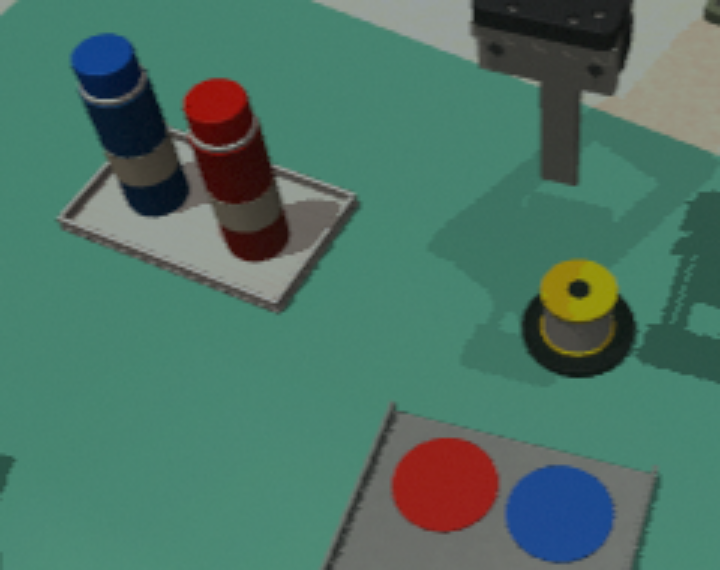

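The yellow reel lies flat and centred in the dish (578,330 in the crop), and both cans still stand where I left them. Now I'll put the red can back.

```bash
python3 -m creep '-.966 -.046 0 0;-.966 -.046 0 0;-.966 -.046 0 0;-.966 -.046 0 0;-.966 -.046 0 0;-.966 -.046 0 0;-.966 -.046 0 0;-.966 -.046 0 0;-.966 -.046 0 0;0 0 0 0'
python3 -m creep '0 0 0 0;0 0 0 0;0 0 .79 0;0 0 .79 0;0 0 .79 0;0 0 .79 0;0 0 .79 0;0 0 0 0;0 0 0 0'
python3 -m creep '0 0 0 0;0 0 0 0;0 0 0 0;0 0 0 0;0 0 0 0;0 0 0 0' 0 25
python3 -m creep '0 0 -.5 0;0 0 -1 0;0 0 -1 0;0 0 0 0;0 0 0 0'
python3 - <<'E'
from plant import manip
from h import *
s=manip.sense();A=axis(s["tcp_rot"])
D=np.r_[np.array((.6111,-.0476))-s["tcp_pos"][:2],0];print("to spot",(A.T@D/.03).round(2),s["tcp_pos"])
E
```

```text
t: 42.3
tcp_pos: [0.4919, -0.2901, 0.2066]
tcp_rot: [0.634, 0.773, -0.0, -0.0]
contact_force: [-0.4, 0.5, -0.3]
gripper_width: 0.0941
grip_force: 0.0
t: 43.42
tcp_pos: [0.4926, -0.2885, 0.0895]
tcp_rot: [0.633, 0.774, 0.0, 0.001]
contact_force: [-0.7, -0.4, -0.2]
gripper_width: 0.0943
grip_force: 0.0
t: 44.18
tcp_pos: [0.492, -0.2886, 0.0885]
tcp_rot: [0.633, 0.774, 0.0, 0.0]
contact_force: [0.3, -0.6, 0.8]
gripper_width: 0.0499
grip_force: 24.9
t: 44.8
tcp_pos: [0.4914, -0.2881, 0.1627]
tcp_rot: [0.633, 0.774, -0.0, -0.001]
contact_force: [-0.5, -0.0, -1.3]
gripper_width: 0.0497
grip_force: 24.9
to spot [7.07 5.5  0.  ] [ 0.49137739 -0.2881426   0.16268888]
```

```bash
python3 -m creep '.5 .4 0 0;.94 .73 0 0;.94 .73 0 0;.94 .73 0 0;.94 .73 0 0;.94 .73 0 0;.94 .73 0 0;.93 .72 0 0;0 0 0 0;0 0 0 0'
python3 -m creep '0 0 .5 0;0 0 .5 0;0 0 .5 0;0 0 .4 0;0 0 .2 0;0 0 .1 0;0 0 0 0;0 0 0 0'
```

```text
t: 46.05
tcp_pos: [0.6109, -0.0473, 0.1622]
tcp_rot: [0.633, 0.774, -0.001, -0.001]
contact_force: [0.3, 1.5, -1.1]
gripper_width: 0.0498
grip_force: 24.9
t: 47.05
tcp_pos: [0.6123, -0.0481, 0.0981]
tcp_rot: [0.633, 0.774, 0.0, 0.001]
contact_force: [-0.5, 0.0, -1.5]
gripper_width: 0.0493
grip_force: 24.9
```

```bash
python3 -m creep '0 0 .1 0;0 0 .08 0;0 0 0 0;0 0 0 0'
python3 -m creep '0 0 0 0;0 0 0 0;0 0 0 0;0 0 0 0;0 0 0 0;0 0 0 0' 1
python3 -m creep '0 0 -.5 0;0 0 -1 0;0 0 -1 0;0 0 -1 0;0 0 -.4 0;0 0 0 0;0 0 0 0'
python3 - <<'E'
from plant import manip
from h import *
s=manip.sense();A=axis(s["tcp_rot"])
D=np.r_[np.array((.4966,-.3854))-s["tcp_pos"][:2],0];print("to blue",(A.T@D/.03).round(2),s["tcp_pos"])
E
```

```text
t: 47.55
tcp_pos: [0.6118, -0.048, 0.092]
tcp_rot: [0.633, 0.774, 0.0, -0.0]
contact_force: [0.1, -0.1, -1.1]
gripper_width: 0.0501
grip_force: 24.9
t: 48.3
tcp_pos: [0.6118, -0.048, 0.0921]
tcp_rot: [0.633, 0.774, 0.0, 0.0]
contact_force: [-0.2, 0.3, -0.0]
gripper_width: 0.0942
grip_force: 0.0
t: 49.18
tcp_pos: [0.6108, -0.0478, 0.2076]
tcp_rot: [0.633, 0.774, -0.001, -0.001]
contact_force: [-0.2, -0.1, -0.8]
gripper_width: 0.0944
grip_force: 0.0
to blue [-10.28  -5.96   0.  ] [ 0.61081834 -0.04783717  0.20756189]
```

```bash
python3 -m creep '-.857 -.497 0 0;-.857 -.497 0 0;-.857 -.497 0 0;-.857 -.497 0 0;-.857 -.497 0 0;-.857 -.497 0 0;-.857 -.497 0 0;-.857 -.497 0 0;-.857 -.497 0 0;-.857 -.497 0 0'
python3 -m creep '-.857 -.497 0 0;-.857 -.497 0 0;0 0 0 0;0 0 0 0;0 0 0 0'
```

```text
t: 50.42
tcp_pos: [0.5152, -0.3297, 0.207]
tcp_rot: [0.633, 0.774, 0.0, -0.002]
contact_force: [0.1, 0.3, -0.4]
gripper_width: 0.0937
grip_force: 0.0
t: 51.05
tcp_pos: [0.4976, -0.3846, 0.2085]
tcp_rot: [0.633, 0.774, 0.0, -0.001]
contact_force: [0.2, -0.4, -0.8]
gripper_width: 0.0943
grip_force: 0.0
```

```bash
python3 -m creep '0 0 .8 0;0 0 .8 0;0 0 .8 0;0 0 .8 0;0 0 .78 0;0 0 0 0;0 0 0 0;0 0 0 0'
```

```text
t: 52.05
tcp_pos: [0.4984, -0.3865, 0.0914]
tcp_rot: [0.633, 0.774, -0.0, 0.001]
contact_force: [0.5, 0.0, 0.2]
gripper_width: 0.0944
grip_force: 0.0
```

```bash
python3 -m creep '0 0 0 0;0 0 0 0;0 0 0 0;0 0 0 0;0 0 0 0;0 0 0 0' 0 25
python3 -m creep '0 0 -.5 0;0 0 -1 0;0 0 -1 0;.5 0 0 0;1 0 0 0;1 0 0 0;1 0 0 0;1 0 0 0;1 0 0 0;1 0 0 0'
python3 -m creep '1 0 0 0;1 0 0 0;1 0 0 0;1 0 0 0;1 0 0 0;1 0 0 0;.5 0 0 0;0 0 0 0;0 0 0 0'
python3 - <<'E'
from plant import manip
from h import *
s=manip.sense();A=axis(s["tcp_rot"])
D=np.r_[np.array((.5947,.032))-s["tcp_pos"][:2],0];print("to spot",(A.T@D/.03).round(2),s["tcp_pos"])
E
```

```text
t: 52.8
tcp_pos: [0.4972, -0.3858, 0.0895]
tcp_rot: [0.633, 0.774, -0.0, -0.0]
contact_force: [-0.8, -0.2, -0.7]
gripper_width: 0.0495
grip_force: 24.9
t: 54.05
tcp_pos: [0.4571, -0.1921, 0.163]
tcp_rot: [0.633, 0.774, 0.0, -0.002]
contact_force: [0.2, 0.4, -1.7]
gripper_width: 0.0495
grip_force: 24.9
t: 55.18
tcp_pos: [0.4203, -0.0041, 0.1645]
tcp_rot: [0.633, 0.774, -0.0, 0.0]
contact_force: [-0.6, 0.1, -1.7]
gripper_width: 0.0495
grip_force: 24.9
to spot [ 0.03  5.94 -0.  ] [ 0.42031761 -0.00408609  0.16449703]
```

```bash
python3 -m creep '.03 .44 0 0;0 1 0 0;0 1 0 0;0 1 0 0;0 1 0 0;0 1 0 0;0 .5 0 0;0 0 0 0;0 0 0 0;0 0 0 0'
python3 -m creep '0 0 .5 0;0 0 .5 0;0 0 .5 0;0 0 .4 0;0 0 .2 0;0 0 .1 0;0 0 0 0;0 0 0 0'
```

```text
t: 56.42
tcp_pos: [0.5942, 0.0323, 0.1645]
tcp_rot: [0.634, 0.774, -0.0, -0.0]
contact_force: [0.9, -0.3, -1.5]
gripper_width: 0.0499
grip_force: 24.9
t: 57.42
tcp_pos: [0.5953, 0.0325, 0.0993]
tcp_rot: [0.633, 0.774, 0.0, 0.001]
contact_force: [-0.0, 0.3, -1.9]
gripper_width: 0.0497
grip_force: 24.9
```

```bash
python3 -m creep '0 0 .1 0;0 0 .1 0;0 0 0 0;0 0 0 0'
python3 -m creep '0 0 0 0;0 0 0 0;0 0 0 0;0 0 0 0;0 0 0 0;0 0 0 0' 1
python3 -m creep '0 0 -.5 0;0 0 -1 0;0 0 -1 0;0 0 -1 0;0 0 -1 0;-1 -1 0 0;-1 -1 0 0;-1 -1 0 0;-1 -1 0 0;-1 -1 0 0'
python3 -m creep '-1 -.2 0 0;-1 0 0 0;-1 0 0 0;-1 0 0 0;-1 0 0 0;0 0 0 0;0 0 0 0;0 0 0 0'
python3 - <<'E'
from plant import read_camera
from h import *
t=read_camera("top");c=read_camera("scene")
for n,lo,hi,rt,rs in(("red",(0,130,50),(8,255,255),(285,180,330,230),(215,160,268,245)),("blue",(105,130,40),(125,255,255),(245,185,290,240),(265,175,315,250))):
    for v,r in((t,rt),(c,rs)):
        M=cv2.moments(big(mask(v,lo,hi,r)));print(n,round(M['m10']/M['m00'],1),round(M['m01']/M['m00'],1),M['m00'])
cv2.imwrite("pics/l.png",np.hstack([cv2.resize(t["img"][160:300,230:340],(440,560)),cv2.resize(c["img"][130:290,205:308],(360,560))]))
E
```

```text
t: 57.92
tcp_pos: [0.5948, 0.0325, 0.0929]
tcp_rot: [0.633, 0.774, -0.0, 0.0]
contact_force: [-0.8, -0.7, 1.4]
gripper_width: 0.0499
grip_force: 24.9
t: 58.68
tcp_pos: [0.5948, 0.0326, 0.0926]
tcp_rot: [0.633, 0.774, 0.0, -0.0]
contact_force: [-0.0, -0.2, 0.3]
gripper_width: 0.0942
grip_force: 0.0
t: 59.92
tcp_pos: [0.4769, -0.1453, 0.2291]
tcp_rot: [0.633, 0.774, 0.0, 0.001]
contact_force: [0.6, -0.7, 0.3]
gripper_width: 0.0939
grip_force: 0.0
t: 60.92
tcp_pos: [0.5011, -0.2912, 0.228]
tcp_rot: [0.633, 0.774, 0.0, 0.0]
contact_force: [0.5, -0.3, 0.2]
gripper_width: 0.0937
grip_force: 0.0
red 302.0 195.0 219.0
red 241.6 185.4 494.0
blue 266.9 204.6 216.5
blue 288.6 195.8 511.5
```

View pics/l.png

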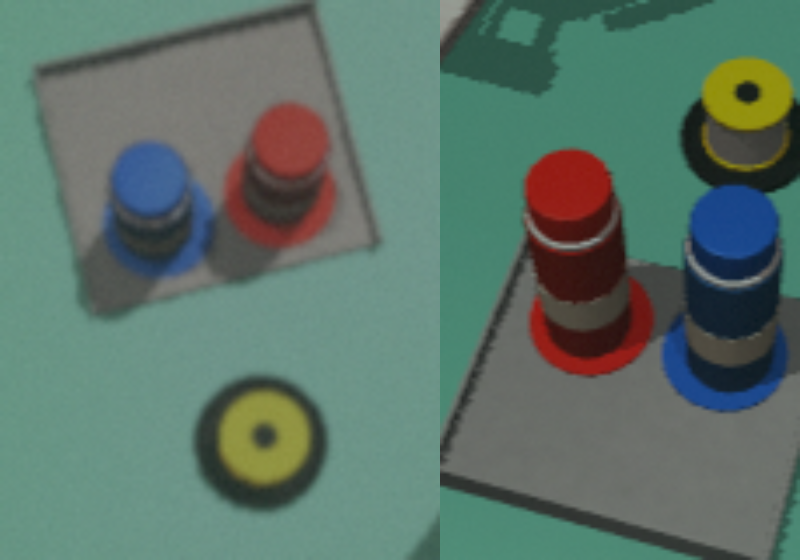

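Both cans stand upright within about 3 mm of where they started, red at (302,195) and blue at (267,205). The yellow reel is flat in the dish, and the robot is clear.

```bash
python3 -c "
from plant import ticket
print(ticket.close_job())"
```

```text
the job is handed in; nothing more can be done
None
```

I handed the job in at about 61 s: the white reel is in the bin, the yellow reel lies flat in the dish, and both cans stand upright on their own markers, about 3 mm or less from where they started. One slip on the way was that I gripped the red can about 12 mm off and it leaned briefly, but I straightened it before lifting. The hand-in returned no verdict.

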